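# Bin the bamboo offcut and ease the sprung flap shut

### The arm

A 6-joint arm with a two-finger parallel gripper is mounted at the origin on a cart in front of the work surface, level with it; the furniture and walls round the work are solid. World frame = base frame: x ahead of the robot, y to its left, z up, the work surface at z = 0. Lengths are in mm, angles in rad, forces in N, time in s.
With the tool pointing down it reaches from about 400 to 925 mm from the base axis. Payload 12.5 kg.
Tool frame: the origin (TCP) lies midway between the tips of the shut fingers; the grasp point (between the pads) lies 19 mm behind it; z points along the fingers, y is the line along which they close (so a half turn about z gives the same grasp; the last joint's range is limited). The gripper opens to 95 mm and grips with 3 to 60 N. Pads are 20 mm wide; open, the fingers measure 119 mm over their backs; the gripper's body (75 mm by 180 mm) begins 59 mm behind the grasp point.
Start: joints at [1.064, 0.491, 1.559, -0, 1.092, -0.106], TCP at [243.832, 575.493, 214.661] pointing down, gripper open.
Joint ranges: [-3.1, 3.1], [-0.84, 2.19], [0.05, 2.79], [-1.13, 4.28], [0.06, 2.93], [-2.69, 2.69]. Speed limits (rad/s): [2.22, 2.22, 2.79, 3.14, 3.14, 3.14].

### API

Orientations are given as [roll, pitch, yaw] about the fixed x, y, z axes, in that order (R = Rz(yaw) Ry(pitch) Rx(roll)).
In Python, from cell import state, read_camera, camera_info, env gives the robot as it stands.
- The arm moves only by the tool move_arm, never from a script. Its argument "commands" is a list of rows, each a list of 3 entries, a list of its own where there are three numbers: the shift along the world's x, y, z in cm, then the turn, a rotation vector about the world's x, y, z in degrees, then the opening, from 0 (shut) to 1 (fully open). A call has 1 to 10 rows; each row shifts and turns the commanded pose from where the row before left it; what a row does not reach is not made up. A row lasts 1/10 s, in which the tool goes at most 50 mm and 8.59 degrees, less where a joint would pass 70% of its speed; a pose out of reach is approached as far as the arm can. A call with a gripper value outside its range is refused whole. The fingers move at their own pace and stop on an object; the grip force is fixed at half the most. Time passes only in rows, so rows that do not move let the fingers close. It gives the time, the measured TCP pose, the force, the opening and the grip force at its end, in the units of the state.
- state(): the state, without advancing time (a new reading comes with each control period).
- read_camera(name): name is "scene" or "top" or "wrist"; returns the picture (420x560x3 uint8, blue, green, red); there is no depth.
- camera_info(name): a dict with "K" (3x3 intrinsics, pixels), "cam_to_world" (4x4, takes a point from camera to world coordinates). Camera axes: x right, y down, z forward; pixel columns grow to the right and rows downward; lengths in mm; the calibration is good to about 2 mm. A picture is of the moment at which its call begins: read the wrist's pose just before it. camera_info takes no time and is no camera call; for the wrist camera it gives the pose at the moment of the call.
- env.job_done(): hands the job in; it is judged then, once.
The state is a dict: "t": time; "joints": joint angles; "qvel": joint speeds; "tau": joint torques, N m; "eef_pos": TCP position; "tcp_rot": TCP orientation; "ft_force": force on the tool from outside, world axes, zero at the start; "moment": the same for the moment, N m; "opening": opening from 0.0 (shut) to 1.0 (fully open); "grip_force": force on a finger pad.
Only numpy, scipy, OpenCV 4.12 (cv2) and the standard library are available. Lean on these libraries where they do the work, as an engineer would, in place of code of your own. Each camera call takes 0.05 s, during which the arm holds its last target. There are 200 camera calls.

### The job

Put the bamboo offcut into the wooden offcut bin through its open mouth, then close the bin's sprung flap gently: keep hold of its bar and let it down slowly until it rests on the rim, so that the spring never slams it. Leave the other things on the table where they are.

Things in the scene. Friction and masses are not known exactly. Their poses are not given: they have to be found in the camera images.
- stub_mid (a point): centre of the bamboo offcut, a short sawn piece of pale bamboo lying on the table, loose, about 15 g: a cylinder 31 mm thick and 62 mm long with its length along this point's y axis, which lies level at the start; the centre is 15 mm above the table
- offcut_bin: open-topped wooden offcut bin, fixed to the table, 150 mm deep (its x) and 200 mm wide (its y), walls and floor 8 mm thick; origin on the table under its centre, x points to its back (away from the robot), z up. Its rim slopes 8 degrees down to the front: 103 mm high at the front, 124 mm at the back. The steel flap is hinged along the back rim
- bin_mouth (a point): centre of the bin's mouth, in the plane of the rim, 113 mm above the table; axes as the bin's. The clear opening is 134 mm (x) by 184 mm (y); the inner floor is 14 mm above the table. The open flap leans over the mouth, so it is reached from the front with the tool leaning back toward the robot
- flap_hinge (a point): middle of the flap's hinge line, which runs along the bin's y axis, 73 mm behind the bin's centre and 128 mm above the table; axes as the bin's
- flap_bar (a point): middle of the flap's bar: a straight round wooden bar 12 mm thick and 108 mm long, parallel to the hinge, 192 mm from the hinge line in the plane of the flap, carried by bail arms 60 mm either side. The free edge of the flap's 5 mm steel plate is 153 mm from the hinge: a 33 mm gap between bar and plate takes a finger. The bar swings with the flap
- flap (a joint): rad let down: 0 = open at its stop, as at the start (flap 60 deg above level, leaning over the mouth), 1.187 = closed on the rim (8 deg below level, bar 117 mm ahead of the bin's centre, 27 mm below the hinge). Over-centre spring strut on the left cheek: below about 0.35 it holds the flap open (about 2 N at the bar); beyond, it pulls shut, at the bar rising to about 4 N, and slams if let go
- sanding_block: bystander: cork sanding block, 56 x 96 x 26 mm high; origin under its centre
- wax_cake: bystander: round cake of beeswax, 45 mm across, 18 mm high; origin under its centre
- wax_tin: bystander: small yellow wax tin, 56 x 72 x 36 mm high; origin under its centre
- thread_cone: bystander: upright cone of brown binding thread, 45 mm across, 100 mm high; origin under its centre
- file_a: bystander: hand file with light turned handle lying down, 21 x 230 x 21 mm high (long side along its y); origin under its centre
Mind the look-alikes: they are no part of the job. What is shaped like the part that bears stub_mid but purple is not meant.

How it is judged (in metres and radians):
On the way, in this order (a step that is already met when the one before it is completed fails the run):
1. the bamboo offcut is in the bin (x of stub_mid in the frame of offcut_bin between -0.068 and 0.068 m and y of stub_mid in the frame of offcut_bin between -0.093 and 0.093 m and z of stub_mid in the frame of offcut_bin between 0 and 0.08 m), for 0.2 s.
2. the flap lies closed on the rim (value of joint flap above 1.157 rad), for 0.2 s.
At the end, for the whole second after the job is handed in: The bamboo offcut lies inside the bin (its centre within the walls and at least 20 mm below the front rim) and the flap is closed on the rim to within 0.03 rad (6 mm at the bar) (all of step 1 and value of joint flap above 1.157 rad); the robot touches nothing.
It fails at once if the flap slams: it closes faster than 1.5 rad/s (about 0.29 m/s at the bar) while still more than 0.05 rad open (velocity of joint flap above 1.5 rad/s and value of joint flap below 1.137 rad).
It fails at once if another thing on the table is moved by more than 30 mm (distance of any of sanding_block, wax_cake, wax_tin, thread_cone, file_a from where it was at the start of the episode above 0.03 m).
It also fails if it takes over 62 s, if anything falls off the work surface, if the arm or the gripper's body presses on something with over 40 N, if the wrist force passes 120 N, or if a joint passes its speed limit or range.

## Working session

There is one attempt and no reset: what is moved stays moved. The work goes in short steps, Python scripts to look and compute and a tool call to move; the robot and the scene stay as the last step left them, time stands still between calls to the robot, and variables do not carry over. Pictures are saved under pics/ and viewed, at most 10 in all, crops included, and the job is handed in when it is done.

Besides the shell and the picture viewer there is one more tool, called after "Emit:" by a JSON object that holds its "method" and its "body". move_arm: Moves the arm, as the interface text tells. Its arguments: {"type":"object","properties":{"commands":{"type":"array"}},"required":["commands"]}

```bash
mkdir -p pics; ls
python3 - <<'E'
from cell import *
import cv2,numpy as np
for n in("scene","top"):
    cv2.imwrite(f"pics/{n}0.png",read_camera(n)); i=camera_info(n); print(n,np.round(i["K"],1).tolist(),np.round(i["cam_to_world"],3).tolist())
s=state();print(s["t"],s["eef_pos"],s["tcp_rot"],s["opening"])
E
```

```text
pics
scene [[522.1, 0.0, 275.2], [0.0, 522.1, 213.8], [0.0, 0.0, 1.0]] [[-0.756, 0.402, -0.516, 1235.579], [0.654, 0.476, -0.587, 725.883], [0.01, -0.782, -0.623, 993.755], [0.0, 0.0, 0.0, 1.0]]
top [[530.2, 0.0, 280.6], [0.0, 530.2, 207.2], [0.0, 0.0, 1.0]] [[0.019, -0.973, 0.229, 255.199], [-1.0, -0.019, 0.004, -7.302], [0.0, -0.229, -0.973, 1525.571], [0.0, 0.0, 0.0, 1.0]]
0.1 [243.72699643 575.28421615 214.10886811] [-3.14056868e+00 -9.49309666e-05  2.74076390e+00] 1.0018566596605851
```

View pics/scene0.png

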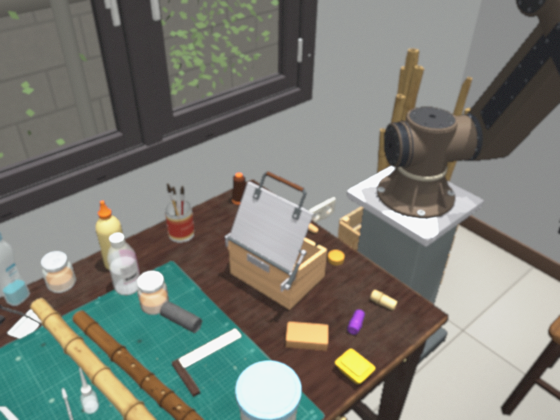

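View pics/top0.png

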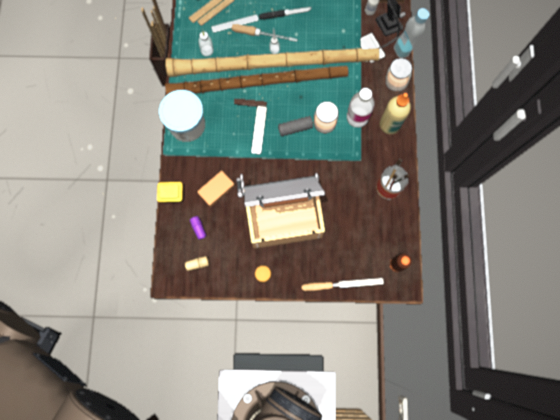

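Candidates for the offcut: the pale cylinder at top (196,264) / scene (383,299), the purple cylinder at top (197,227), which is the look-alike, and the file handle at top (320,287). The pale cylinder matches the description. The bin is at top (285,215), with its flap open over the back. I'll check with a close crop.

```bash
cat > h.py <<'E'
import numpy as np,cv2
from cell import *
def ray(n,px,z,info=None):
    i=info or camera_info(n); T=np.array(i["cam_to_world"]); d=T[:3,:3]@np.linalg.inv(i["K"])@[px[0],px[1],1.]
    return T[:3,3]+d*(z-T[2,3])/d[2]
def proj(n,p,info=None):
    i=info or camera_info(n); T=np.array(i["cam_to_world"]); c=T[:3,:3].T@(np.array(p)-T[:3,3]); u=np.array(i["K"])@c; return u[:2]/u[2]
E
python3 - <<'E'
from h import *
t=cv2.imread("pics/top0.png"); s=cv2.imread("pics/scene0.png")
a=cv2.resize(t[165:305,150:340],None,fx=4,fy=4,interpolation=cv2.INTER_CUBIC)
cv2.imwrite("pics/topcrop.png",a)
b=cv2.resize(s[165:345,220:410],None,fx=3.3,fy=3.3,interpolation=cv2.INTER_CUBIC); cv2.imwrite("pics/scenecrop.png",b)
c=t[250:278,180:214].astype(int); m=(c.min(2)*1.0+0>0)&(c[...,2]>150)
ys,xs=np.nonzero(m); r=cv2.minAreaRect(np.c_[xs+180,ys+250].astype(np.float32)); print(r)
bx=cv2.boxPoints(r); print([ray("top",p,15).round(1) for p in bx], ray("top",r[0],17).round(1))
E
```

```text
((195.98312377929688, 262.92694091796875), (10.193631172180176, 23.235485076904297), 77.00537872314453)
[array([448.4, 273.4,  15. ]), array([464.7, 209.5,  15. ]), array([436.3, 201.5,  15. ]), array([420.2, 265.2,  15. ])] [442.1 237.1  17. ]
```

View pics/topcrop.png

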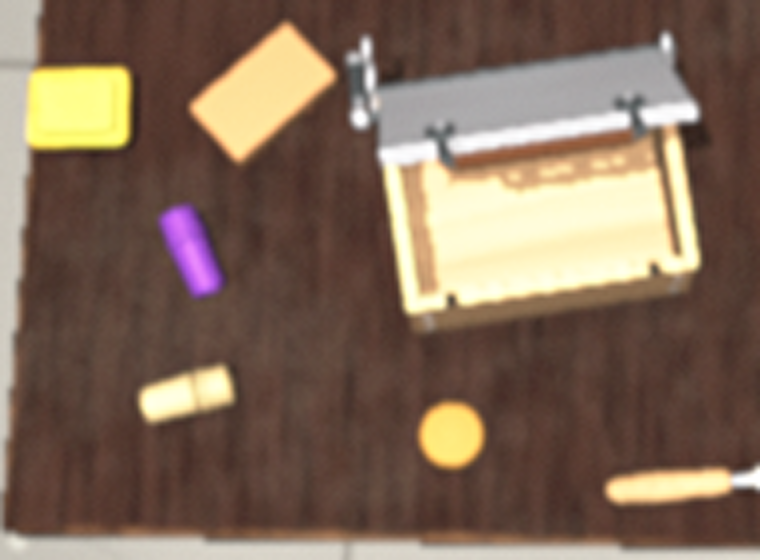

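View pics/scenecrop.png

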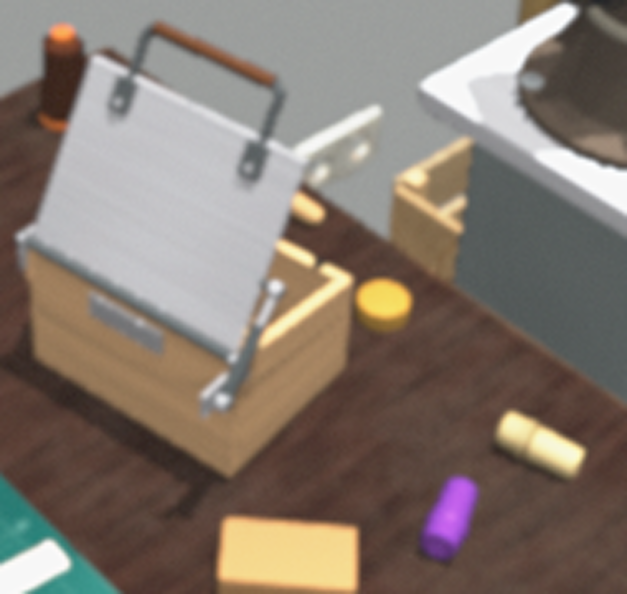

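The crop confirms it: the pale cylinder at topcrop (187,393) is the offcut. The bin's front rim corners are at topcrop (408,312) and (697,267), and the bar at scenecrop runs (155,27) to (278,84). Next: the bin pose.

Run:
```python
from h import *
tc=lambda x,y:(150+(x+.5)/4-.5,165+(y+.5)/4-.5); sc=lambda x,y:(220+(x+.5)/3.3-.5,165+(y+.5)/3.3-.5)
L=ray("top",tc(408,314),103);R=ray("top",tc(698,268),103);print(L,R)
d=(L-R)[:2];w=np.linalg.norm(d);yv=d/w;xv=np.array([yv[1],-yv[0]]);yaw=np.arctan2(-yv[0],yv[1]);print("w",w,"yaw",np.degrees(yaw))
c=(L+R)[:2]/2+xv*75;print("centre from top",c)
b=[ray("scene",sc(*p),294) for p in((157,27),(278,84))];print("bar ends",b)
# scene: back bottom corner on table (bin left-back)
print("scene bottom corner", ray("scene",sc(233,474),0), "pred",c+xv*75+yv*100)
m=(b[0]+b[1])[:2]/2; dd=(b[0]-b[1])[:2];print("bar yaw",np.degrees(np.arctan2(dd[0],-dd[1])),"centre from bar",m+xv*23)
for q in((-.023,0),):pass
s=sc(548,444);print("offcut via scene",ray("scene",sc(540,443),17))
```

```text
[488.21365065  75.2662358  103.        ] [ 523.76974291 -121.3650399   103.        ]
w 199.8201548429964 yaw 10.249820927794202
centre from top [579.79479081  -9.7038668 ]
bar ends [array([568.03151204, -64.52204138, 294.        ]), array([549.21935211,  42.89615505, 294.        ])]
scene bottom corner [630.79724516  98.78666131   0.        ] pred [635.80383785 102.04579382]
bar yaw 9.933478256663323 centre from bar [581.25838091  -6.72031236]
offcut via scene [443.3550509 237.3860174  17.       ]
```

Emit:
{"method": "move_arm", "body": {"commands": [[[2,-3.4,-0.7],[0,0,-5.3],1],[[2,-3.4,-0.7],[0,0,-5.3],1],[[2,-3.4,-0.7],[0,0,-5.3],1],[[2,-3.4,-0.7],[0,0,-5.3],1],[[2,-3.4,-0.7],[0,0,-5.3],1],[[2,-3.4,-0.7],[0,0,-5.3],1],[[2,-3.4,-0.7],[0,0,-5.3],1],[[2,-3.4,-0.7],[0,0,-5.3],1],[[2,-3.4,-0.7],[0,0,-5.3],1],[[2,-3.4,-0.7],[0,0,-5.3],1]]}}

```text
t: 1.1
eef_pos: [444.3, 234.0, 144.3]
tcp_rot: [-3.141, 0.0, 1.812]
ft_force: [-0.2, 0.6, -0.4]
opening: 0.999
grip_force: 0.0
```

Run:
```python
from h import *
i=camera_info("wrist"); w=read_camera("wrist"); s=read_camera("scene"); st=state()
print(st["t"],st["eef_pos"],st["tcp_rot"],st["joints"])
p=proj("wrist",[442.5,237.5,17],i);print(p)
hsv=cv2.cvtColor(w,cv2.COLOR_BGR2HSV);print(hsv[int(p[1]),int(p[0])] if 0<=p[1]<420 and 0<=p[0]<560 else None)
cv2.imwrite("pics/w1.png",np.hstack([cv2.resize(w,(400,300)),cv2.resize(s,(400,300))]))
m=cv2.inRange(hsv,(12,40,150),(35,160,255));n,l,S,C=cv2.connectedComponentsWithStats(m)
for k in range(1,n):
    if S[k,4]>800:
        r=cv2.minAreaRect(np.argwhere(l==k)[:,::-1].astype(np.float32)); print(S[k],r,[ray("wrist",q,17,i).round(1)[:2] for q in (r[0],*cv2.boxPoints(r))])
```

```text
1.2 [445.28347581 232.34876075 143.73757377] [-3.14038803e+00  5.40450590e-04  1.80898649e+00] [ 3.49568180e-01  4.12402425e-01  1.93462768e+00 -5.64374746e-04
  7.95819859e-01  1.11773488e-01]
[279.5194434  197.31810036]
[ 30  10 247]
[ 466  122   82   95 5271] ((506.9310302734375, 169.17242431640625), (60.9080696105957, 97.67575073242188), 21.801406860351562) [array([658.1, 320.8]), array([627.4, 276.5]), array([623.8, 368.3]), array([686.7, 362.2]), array([696.5, 267.6])]
[265 168  27  67 983] ((278.44952392578125, 200.9850311279297), (66.29651641845703, 25.219329833984375), 88.09085083007812) [array([442.4, 233.4]), array([420.8, 263.3]), array([445.3, 270.2]), array([465.4, 201.4]), array([439.2, 193.9])]
[ 421  240   64   38 1407] ((451.49774169921875, 257.9809875488281), (31.712675094604492, 61.82061004638672), 83.41805267333984) [array([643.8, 215.6]), array([603.4, 220.7]), array([664.9, 244.5]), array([685.3, 210.2]), array([621.8, 185.4])]
[203 326  36  32 909] ((220.5, 341.5), (31.0, 35.0), 90.0) [array([416. ,  43.8]), array([391.6,  61. ]), array([432.2,  71. ]), array([441.3,  26. ]), array([399.1,  15.6])]
[ 284  331  112   23 1996] ((339.5, 342.0), (22.0, 111.0), 90.0) [array([557. ,  77.8]), array([487.4,  77.2]), array([617. , 109.1]), array([628.5,  78.4]), array([495.3,  45.6])]
```

View pics/w1.png

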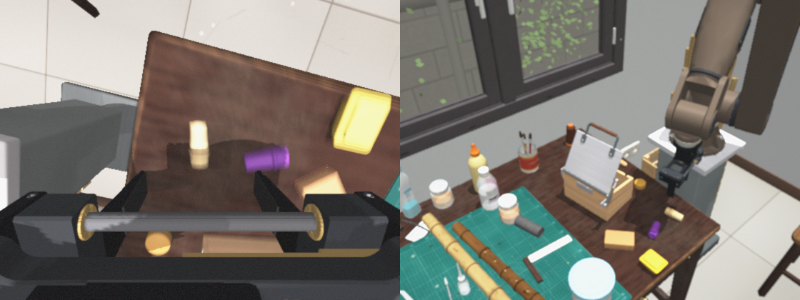

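The gripper body is wide along the closing direction, as I assumed. In the left half the offcut is at (199,145), aligned between the fingers, and the purple one at (266,158) is outside them. Descending to grasp.

Emit:
{"method": "move_arm", "body": {"commands": [[[-0.1,0.1,-4],[0,0,0.3],1],[[0,0,-4],[0,0,0],1],[[0,0,-3.5],[0,0,0],1],[[0,0,-1.6],[0,0,0],1],[[0,0,-0.8],[0,0,0],1],[[0,0,0],[0,0,0],0],[[0,0,0],[0,0,0],0],[[0,0,0],[0,0,0],0],[[0,0,0],[0,0,0],0],[[0,0,0],[0,0,0],0]]}}

```text
t: 2.2
eef_pos: [443.1, 236.6, 6.3]
tcp_rot: [3.14, -0.0, 1.821]
ft_force: [-0.1, -1.0, -0.2]
opening: 0.636
grip_force: 0.0
```

Emit:
{"method": "move_arm", "body": {"commands": [[[0,0,0],[0,0,0],0],[[0,0,0],[0,0,0],0],[[0,0,0],[0,0,0],0],[[0,0,0],[0,0,0],0],[[0,0,0],[0,0,0],0],[[0,0,0],[0,0,0],0]]}}

```text
t: 2.8
eef_pos: [442.8, 236.5, 5.6]
tcp_rot: [-3.142, 0.0, 1.821]
ft_force: [-0.3, -0.2, 1.2]
opening: 0.307
grip_force: 30.0
```

Emit:
{"method": "move_arm", "body": {"commands": [[[0,0,2],[0,0,0],0],[[0,0,4.5],[0,0,0],0],[[0,0,4.5],[0,0,0],0],[[0,0,4.5],[0,0,0],0],[[0,0,4.5],[0,0,0],0]]}}

```text
t: 3.3
eef_pos: [442.4, 236.3, 207.6]
tcp_rot: [3.142, -0.0, 1.821]
ft_force: [0.7, 0.3, -0.2]
opening: 0.311
grip_force: 30.0
```

Run:
```python
from h import *
from scipy.spatial.transform import Rotation as R
i=camera_info("wrist");s=state();Rt=R.from_euler("xyz",s["tcp_rot"]).as_matrix()
T=np.array(i["cam_to_world"]);print("cam in tool",Rt.T@(T[:3,3]-s["eef_pos"]),"fwd",Rt.T@T[:3,2])
print(s["t"],s["eef_pos"],s["joints"],s["opening"],s["grip_force"])
from scipy.optimize import least_squares
D=[((243.8**2+575.5**2)**.5,214.66,.491,1.559,1.092),(502.4,143.7,.4124,1.9346,.7958),(np.hypot(*s["eef_pos"][:2]),s["eef_pos"][2],*s["joints"][[1,2,4]])]
f=lambda p:np.ravel([(p[0]+p[1]*np.sin(q2)+p[2]*np.sin(q2+q3)-r,p[3]+p[1]*np.cos(q2)+p[2]*np.cos(q2+q3)-z) for r,z,q2,q3,_ in D])
for x0 in((0,400,400,100),(100,500,500,0)):
    o=least_squares(f,x0);print(o.x.round(1),o.cost,[sum(d[2:]) for d in D])
```

```text
cam in tool [  83.09312455   -0.19501442 -168.87750826] fwd [-2.94392247e-01  2.13927084e-04  9.55684655e-01]
3.3 [442.43044024 236.33617067 207.60628149] [ 3.58852935e-01  3.24850484e-01  1.86418145e+00 -6.87351831e-07
  9.52495672e-01  1.08627941e-01] 0.3107896604549238 30.037894413264894
[ -31.5  615.9  409.6 -137.3] 31.436191656979837 [3.142, 3.1428000000000003, np.float64(3.141527602998038)]
[ -31.5  615.9  409.6 -137.3] 31.43619165698019 [3.142, 3.1428000000000003, np.float64(3.141527602998038)]
```

Emit:
{"method": "move_arm", "body": {"commands": [[[0.3,-2.63,0.42],[0,0,8.57],0],[[0.3,-2.63,0.42],[0,0,8.57],0],[[0.3,-2.63,0.42],[0,0,8.57],0],[[0.3,-2.63,0.42],[0,0,8.57],0],[[0.3,-2.63,0.42],[0,0,8.57],0],[[0.3,-2.63,0.42],[0,0,8.57],0],[[0.3,-2.63,0.42],[0,0,8.57],0],[[0.3,-2.63,0.42],[0,0,8.57],0],[[0.3,-2.63,0.42],[0,0,8.57],0],[[0.3,-2.63,0.42],[0,0,8.57],0]]}}

```text
t: 4.3
eef_pos: [472.7, -27.6, 247.8]
tcp_rot: [3.141, -0.0, -2.96]
ft_force: [0.6, 0.2, -0.3]
opening: 0.311
grip_force: 30.0
```

Emit:
{"method": "move_arm", "body": {"commands": [[[0,0,0],[0.87,-4.92,0],0],[[0,0,0],[0.87,-4.92,0],0],[[0,0,0],[0.87,-4.92,0],0],[[0,0,0],[0.87,-4.92,0],0],[[0,0,0],[0.87,-4.92,0],0],[[0,0,0],[0,0,0],0]]}}

```text
t: 4.9
eef_pos: [471.3, -26.5, 247.2]
tcp_rot: [3.141, 0.436, -2.968]
ft_force: [-0.1, -0.6, -0.0]
opening: 0.307
grip_force: 30.0
```

```bash
cat > st.py <<'E'
from h import *
from scipy.spatial.transform import Rotation as R
s=state();M=R.from_euler("xyz",s["tcp_rot"]).as_matrix();a=np.radians(10);B=np.array([[np.cos(a),-np.sin(a),0],[np.sin(a),np.cos(a),0],[0,0,1]])
print("t",round(s["t"],2),"tcp",s["eef_pos"].round(1),"bin frame",(B.T@(s["eef_pos"]-[580,-8,0])).round(1),"tool in bin\n",(B.T@M).round(3),"\nq",s["joints"].round(3),"f",s["ft_force"].round(1),"open",round(s["opening"],3),"grip",round(s["grip_force"],1))
E
python3 st.py
```

```text
t 4.9 tcp [471.3 -26.5 247.2] bin frame [-110.3    0.7  247.2] tool in bin
 [[-0.906  0.     0.422]
 [ 0.001  1.     0.   ]
 [-0.422  0.001 -0.906]] 
q [-0.313  0.099  2.135  0.388  0.551 -2.353] f [-0.1 -0.6 -0. ] open 0.307 grip 30.0
```

```bash
cat > kin.py <<'E'
from h import *
from scipy.spatial.transform import Rotation as R
from scipy.optimize import least_squares
ry=lambda a:R.from_euler("y",a).as_matrix(); rz=lambda a:R.from_euler("z",a).as_matrix()
def fk(q,p):
    off,a,L1,L2,e,h,d,f=p
    A=rz(q[0]);S=A@ry(q[1]);E=S@ry(q[2]);W=E@rz(q[3])@ry(q[4])
    pos=np.array([0,0,h])+A@[a,off,0]+S@[0,0,L1]+E@[e,0,L2]+W@[f,0,d]
    return pos,W@rz(q[5])
D=[([1.064,.491,1.559,0,1.092,-.106],[243.8,575.5,214.66]),([.34957,.41240,1.93463,-.00056,.79582,.11177],[445.28,232.35,143.74]),
([.35885,.32485,1.86418,0,.9525,.10863],[442.43,236.34,207.61])]
E
python3 - <<'E'
from kin import *
s=state();D.append((s["joints"],s["eef_pos"]))
o=least_squares(lambda p:np.ravel([fk(q,p)[0]-x for q,x in D]+[1e-3*(p-[66,0,600,500,0,180,300,0])]),[66,0,600,500,0,180,300,0])
print(o.x.round(1),o.cost);print([(fk(q,o.x)[0]-x).round(1) for q,x in D])
np.save("p.npy",o.x)
M=fk(s["joints"],o.x)[1];T=R.from_euler("xyz",s["tcp_rot"]).as_matrix();print((M.T@T).round(2))
E
```

```text
Traceback (most recent call last):
ValueError: setting an array element with a sequence. The requested array has an inhomogeneous shape after 1 dimensions. The detected shape was (5,) + inhomogeneous part.
```

Run:
```python
from kin import *
s=state();D.append((s["joints"],s["eef_pos"]))
o=least_squares(lambda p:np.hstack([fk(q,p)[0]-x for q,x in D]+[1e-3*(p-[66,0,600,500,0,180,300,0])]),[66,0,600,500,0,180,300,0])
print(o.x.round(1),o.cost);print([(fk(q,o.x)[0]-x).round(1) for q,x in D])
np.save("p.npy",o.x)
M=fk(s["joints"],o.x)[1];T=R.from_euler("xyz",s["tcp_rot"]).as_matrix();print((M.T@T).round(2))
B=rz(np.radians(10))
def ik(pb,lean,yaw,q0):
    Rt=B@ry(-np.radians(lean))@rz(np.radians(yaw))@np.diag([1,-1,-1.])
    x=np.array([580,-8,0])+B@pb; off=M.T@T
    def f(q):
        P,W=fk(q,o.x);return np.hstack([(P-x)/300,R.from_matrix((W@off).T@Rt).as_rotvec()])
    lo=np.array([-3.1,-.84,.05,-1.13,-.5,-3.1]);r=least_squares(f,q0,bounds=(lo,[3.1,2.19,2.79,4.28,2.93,3.1]));return r.x.round(2),round(r.cost,5)
q=s["joints"]
for l in(20,25,30):
  for pb in((-110,0,247),(-60,0,170),(-24,0,121),(-24,0,160)):print(l,pb,ik(pb,l,180,q), ik(pb,l,180,[-.2,.3,2.2,2.8,.5,.5]))
for yw in(90,-90):
 for l in(20,30):
  for an in(60,30,10,-8):
    A=np.radians(an);g=np.array([73-192*np.cos(A),0,128+192*np.sin(A)])+14*np.array([np.sin(np.radians(l)),0,-np.cos(np.radians(l))])
    print(yw,l,an,g.round(),ik(g,l,yw,[-.2,.3,2.1,0,.6,0.1 if yw==90 else 2.5]),ik(g,l,yw,[-.2,.3,2.1,3,.6,0]))
```

```text
[ 6.600e+01 -3.000e-01  5.866e+02  4.114e+02  4.320e+01  1.970e+02
  2.717e+02 -1.000e-01] 0.03367663989810446
[array([ 0.2, -0.1, -0. ]), array([-0. ,  0.1, -0. ]), array([0. , 0.1, 0. ]), array([-0.,  0.,  0.])]
[[ 0. -1. -0.]
 [ 1.  0. -0.]
 [ 0. -0.  1.]]
20 (-110, 0, 247) (array([-0.29,  0.12,  2.08,  0.26,  0.64, -2.21]), np.float64(0.0)) (array([-0.27,  0.12,  2.15,  3.42, -0.5 ,  0.91]), np.float64(0.00382))
20 (-60, 0, 170) (array([-0.23,  0.31,  2.09,  0.32,  0.45, -2.25]), np.float64(0.0)) (array([-0.23,  0.31,  2.09,  3.46, -0.45,  0.89]), np.float64(0.0))
20 (-24, 0, 121) (array([-0.2 ,  0.43,  2.06,  0.38,  0.35, -2.28]), np.float64(0.0)) (array([-0.2 ,  0.43,  2.06,  3.52, -0.35,  0.86]), np.float64(0.0))
20 (-24, 0, 160) (array([-0.2 ,  0.37,  2.02,  0.3 ,  0.45, -2.2 ]), np.float64(0.0)) (array([-0.2 ,  0.37,  2.02,  3.44, -0.45,  0.95]), np.float64(0.0))
25 (-110, 0, 247) (array([-0.31,  0.1 ,  2.14,  0.39,  0.55, -2.36]), np.float64(0.0)) (array([-0.3 ,  0.1 ,  2.16,  3.54, -0.5 ,  0.78]), np.float64(0.00047))
25 (-60, 0, 170) (array([-0.26,  0.3 ,  2.14,  0.54,  0
[... 3012 characters left out ...]
,  0.2 ,  1.83]), np.float64(0.0))
-90 30 60 [-16.   0. 282.] (array([-0.23,  0.18,  1.96,  0.39,  0.55,  2.45]), np.float64(0.0)) (array([-0.23,  0.18,  1.96,  0.39,  0.55,  2.45]), np.float64(0.0))
-90 30 30 [-86.   0. 212.] (array([-0.31,  0.18,  2.2 ,  0.69,  0.37,  2.05]), np.float64(0.0)) (array([-0.31,  0.18,  2.2 ,  0.69,  0.37,  2.05]), np.float64(0.0))
-90 30 10 [-109.    0.  149.] (array([-0.34,  0.28,  2.32,  1.3 ,  0.26,  1.39]), np.float64(0.0)) (array([-0.34,  0.28,  2.32,  1.3 ,  0.26,  1.39]), np.float64(0.0))
-90 30 -8 [-110.    0.   89.] (array([-0.34,  0.44,  2.39,  2.09,  0.29,  0.57]), np.float64(0.0)) (array([-0.34,  0.44,  2.39,  2.09,  0.29,  0.57]), np.float64(0.0))
```

Emit:
{"method": "move_arm", "body": {"commands": [[[1.05,0.18,-1.46],[-0.04,0.25,0],0],[[1.05,0.18,-1.46],[-0.04,0.25,0],0],[[1.05,0.18,-1.46],[-0.04,0.25,0],0],[[1.05,0.18,-1.46],[-0.04,0.25,0],0],[[1.05,0.18,-1.46],[-0.04,0.25,0],0],[[1.05,0.18,-1.46],[-0.04,0.25,0],0],[[1.05,0.18,-1.46],[-0.04,0.25,0],0],[[1.05,0.18,-1.46],[-0.04,0.25,0],0],[[0,0,0],[0,0,0],0]]}}

```text
t: 5.8
eef_pos: [557.7, -11.5, 129.2]
tcp_rot: [3.139, 0.397, -2.966]
ft_force: [0.8, -0.3, 0.8]
opening: 0.309
grip_force: 30.0
```

```bash
python3 st.py
python3 - <<'E'
from h import *
a=read_camera("scene");cv2.imwrite("pics/s2.png",cv2.resize(a[120:330,200:430],None,fx=2.8,fy=2.8))
E
```

```text
t 5.8 tcp [557.7 -11.5 129.2] bin frame [-22.6   0.4 129.2] tool in bin
 [[-0.922 -0.002  0.387]
 [-0.001  1.     0.003]
 [-0.387  0.002 -0.922]] 
q [-0.212  0.415  2.078  0.5    0.315 -2.411] f [ 0.8 -0.3  0.8] open 0.309 grip 30.0
```

View pics/s2.png

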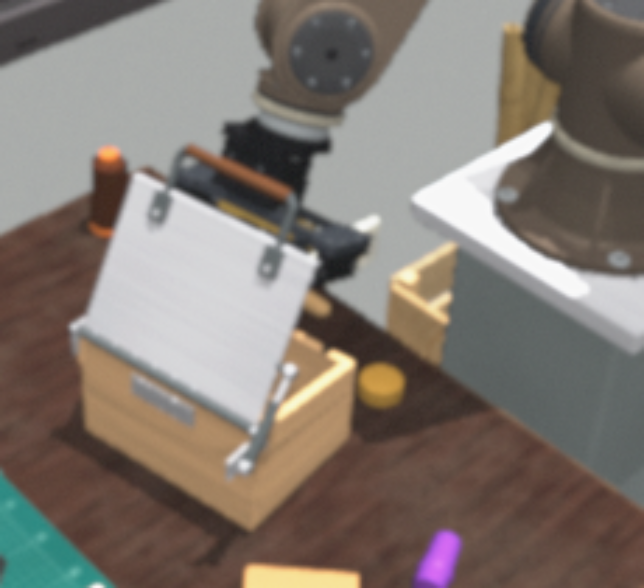

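The gripper is inside the mouth area in front of the flap, clear of the bar at (240,170), with no contact force. Releasing the offcut.

Emit:
{"method": "move_arm", "body": {"commands": [[[0,0,0],[0,0,0],0.6],[[0,0,0],[0,0,0],0.6],[[0,0,0],[0,0,0],0.6],[[0,0,0],[0,0,0],0.6],[[0,0,0],[0,0,0],0.6],[[0,0,0],[0,0,0],0.6],[[0,0,0],[0,0,0],0.6]]}}

```text
t: 6.55
eef_pos: [556.8, -12.1, 130.9]
tcp_rot: [3.141, 0.401, -2.967]
ft_force: [-0.8, -0.3, 0.4]
opening: 0.599
grip_force: 0.0
```

Emit:
{"method": "move_arm", "body": {"commands": [[[-1.5,-0.26,2.1],[0,0,0],0.6],[[-1.5,-0.26,2.1],[0,0,0],0.6],[[-1.5,-0.26,2.1],[0,0,0],0.6],[[-1.5,-0.26,2.1],[0,0,0],0.6],[[-1.5,-0.26,2.1],[0,0,0],0.6],[[-1.5,-0.26,2.1],[0,0,0],0.6],[[0,0,0],[0,0,0],0.6]]}}

```text
t: 7.25
eef_pos: [466.4, -28.0, 259.2]
tcp_rot: [-3.14, 0.404, -2.966]
ft_force: [-0.8, -0.8, -0.2]
opening: 0.601
grip_force: 0.0
```

```bash
python3 st.py
python3 - <<'E'
from h import *
i=camera_info("wrist");w=read_camera("wrist");a=read_camera("top");cv2.imwrite("pics/w3.png",np.hstack([cv2.resize(w,(420,315)),cv2.resize(a[165:305,200:360],(360,315))]))
cv2.imwrite("pics/w3full.png",w);cv2.imwrite("pics/t3full.png",a)
E
```

```text
t 7.25 tcp [466.4 -28.  259.2] bin frame [-115.3    0.   259.2] tool in bin
 [[-0.919 -0.     0.393]
 [-0.001  1.    -0.001]
 [-0.393 -0.001 -0.919]] 
q [-0.309  0.081  2.106  0.32   0.617 -2.285] f [-0.8 -0.8 -0.2] open 0.601 grip 0.0
```

View pics/w3.png

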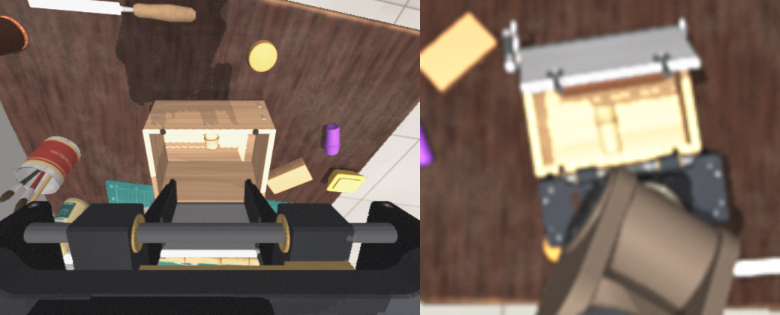

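The offcut lies on the bin floor: wrist half (211,142), top half (608,125). Next I rise and turn the tool so the fingers straddle the bar.

Emit:
{"method": "move_arm", "body": {"commands": [[[0,0,2.5],[3.27,0.58,-7.82],0.6],[[0,0,2.5],[3.27,0.58,-7.82],0.6],[[0,0,2],[3.27,0.58,-7.82],0.6],[[0,0,1.5],[3.27,0.58,-7.82],0.6],[[0,0,1.5],[3.27,0.58,-7.82],0.6],[[0,0,1.5],[3.27,0.58,-7.82],0.6],[[0,0,1],[3.27,0.58,-7.82],0.6],[[1,0.2,0],[3.27,0.58,-7.82],0.6],[[2,0.4,0],[3.27,0.58,-7.82],0.6],[[3,0.5,0],[3.27,0.58,-7.82],0.6]]}}

```text
t: 8.35
eef_pos: [527.7, -16.4, 380.7]
tcp_rot: [2.742, 0.03, 1.821]
ft_force: [-0.3, 0.1, -0.3]
opening: 0.6
grip_force: 0.0
```

```bash
python3 st.py
python3 - <<'E'
from kin import *
B=rz(np.radians(10));s=state();T=R.from_euler("xyz",s["tcp_rot"]).as_matrix()
for l in(20,):
    Rt=B@ry(-np.radians(l))@rz(np.pi/2)@np.diag([1,-1,-1.]);print("turn",np.degrees(R.from_matrix(Rt@T.T).as_rotvec()).round(2))
    z=Rt[:,2]; bar=np.array([580,-8,0])+B@[-23,0,294.3]; print("bar",bar,"final tcp",bar+15*z,"shift cm to hover",((bar-95*z-s["eef_pos"])/10).round(2),"axis",z)
E
```

```text
t 8.35 tcp [527.7 -16.4 380.7] bin frame [-53.    0.8 380.7] tool in bin
 [[-0.076  0.918  0.39 ]
 [ 0.997  0.082  0.002]
 [-0.03   0.389 -0.921]] 
q [-0.239  0.06   1.782  0.198  0.94  -0.584] f [-0.3  0.1 -0.3] open 0.6 grip 0.0
turn [ 1.07  3.21 -4.4 ]
bar [557.34942168 -11.99390809 294.3       ] final tcp [562.40178301 -11.10304047 280.20461069] shift cm to hover [-0.24 -0.12  0.28] axis [ 0.33682409  0.05939117 -0.93969262]
```

Emit:
{"method": "move_arm", "body": {"commands": [[[-0.2,-0.1,0.3],[1.07,3.21,-4.4],0.6],[[0,0,0],[0,0,0],0.6],[[0.4,0.07,-1.13],[0,0,0],0.6],[[0.4,0.07,-1.13],[0,0,0],0.6],[[0.4,0.07,-1.13],[0,0,0],0.6],[[0.4,0.07,-1.13],[0,0,0],0.6],[[0.4,0.07,-1.13],[0,0,0],0.6],[[0,0,0],[0,0,0],0.6]]}}

```text
t: 9.15
eef_pos: [544.7, -14.1, 326.4]
tcp_rot: [2.794, 0.002, 1.751]
ft_force: [0.3, -0.0, -0.3]
opening: 0.599
grip_force: 0.0
```

```bash
python3 st.py
python3 - <<'E'
from h import *
w=read_camera("wrist");a=read_camera("scene");cv2.imwrite("pics/w4.png",np.hstack([cv2.resize(w,(400,300)),cv2.resize(a[130:280,210:370],(320,300),interpolation=2)]))
print(proj("wrist",[557.3,-12,294.3]))
E
```

```text
t 9.15 tcp [544.7 -14.1 326.4] bin frame [-3.580e+01  1.000e-01  3.264e+02] tool in bin
 [[-0.006  0.94   0.341]
 [ 1.     0.006  0.   ]
 [-0.002  0.341 -0.94 ]] 
q [-0.212  0.146  1.812  0.17   0.867 -0.482] f [ 0.3 -0.  -0.3] open 0.599 grip 0.0
[281.24233415 233.79683444]
```

View pics/w4.png

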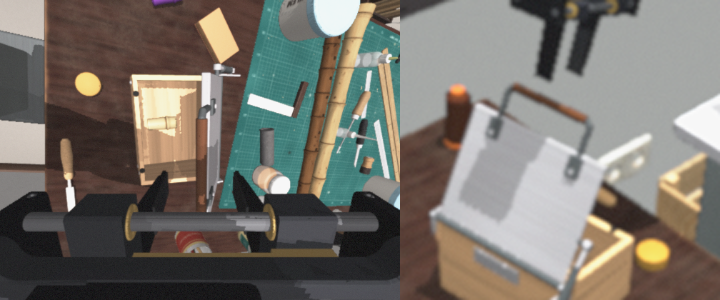

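The bar, brown at wrist (201,155), sits midway between the finger tips at (163,178) and (238,178), and matches the predicted column. Descending and gripping.

Emit:
{"method": "move_arm", "body": {"commands": [[[0.4,0.07,-1.1],[0,0,0],0.6],[[0.4,0.07,-1.1],[0,0,0],0.6],[[0.4,0.07,-1.1],[0,0,0],0.6],[[0.4,0.07,-1.1],[0,0,0],0.6],[[0.1,0.0,-0.3],[0,0,0],0],[[0,0,0],[0,0,0],0],[[0,0,0],[0,0,0],0],[[0,0,0],[0,0,0],0],[[0,0,0],[0,0,0],0],[[0,0,0],[0,0,0],0]]}}

```text
t: 10.25
eef_pos: [561.8, -11.4, 281.7]
tcp_rot: [2.791, 0.003, 1.751]
ft_force: [-0.6, -0.4, 0.9]
opening: 0.155
grip_force: 0.0
```

Emit:
{"method": "move_arm", "body": {"commands": [[[0,0,0],[0,0,0],0],[[0,0,0],[0,0,0],0],[[0,0,0],[0,0,0],0],[[0,0,0],[0,0,0],0]]}}

```text
t: 10.65
eef_pos: [561.7, -11.4, 281.6]
tcp_rot: [2.791, 0.003, 1.751]
ft_force: [-4.2, -0.7, 3.9]
opening: 0.116
grip_force: 30.0
```

```bash
python3 st.py
```

```text
t 10.65 tcp [561.7 -11.4 281.6] bin frame [-1.860e+01 -2.000e-01  2.816e+02] tool in bin
 [[-0.006  0.939  0.343]
 [ 1.     0.007 -0.001]
 [-0.003  0.343 -0.939]] 
q [-0.199  0.214  1.851  0.182  0.756 -0.492] f [-4.2 -0.7  3.9] open 0.116 grip 30.0
```

The bar is gripped: opening 0.116 is about 11 mm, at 30 N. Lowering along the arc at about 0.35 rad/s.

Emit:
{"method": "move_arm", "body": {"commands": [[[-0.54,-0.095,-0.384],[0,0,0],0],[[-0.54,-0.095,-0.384],[0,0,0],0],[[-0.54,-0.095,-0.384],[0,0,0],0],[[-0.54,-0.095,-0.384],[0,0,0],0],[[-0.54,-0.095,-0.384],[0,0,0],0]]}}

```text
t: 11.15
eef_pos: [535.2, -16.1, 262.4]
tcp_rot: [2.79, 0.003, 1.751]
ft_force: [2.7, 1.1, 0.4]
opening: 0.118
grip_force: 30.0
```

Emit:
{"method": "move_arm", "body": {"commands": [[[-0.467,-0.082,-0.474],[0,0,0],0],[[-0.467,-0.082,-0.474],[0,0,0],0],[[-0.467,-0.082,-0.474],[0,0,0],0],[[-0.467,-0.082,-0.474],[0,0,0],0],[[-0.467,-0.082,-0.474],[0,0,0],0]]}}

```text
t: 11.65
eef_pos: [511.4, -20.3, 238.0]
tcp_rot: [2.791, 0.003, 1.751]
ft_force: [7.5, 3.8, -5.0]
opening: 0.116
grip_force: 30.0
```

```bash
python3 st.py
```

```text
t 11.65 tcp [511.4 -20.3 238. ] bin frame [-6.97e+01 -2.00e-01  2.38e+02] tool in bin
 [[-0.006  0.939  0.343]
 [ 1.     0.006 -0.001]
 [-0.003  0.343 -0.939]] 
q [-0.243  0.191  2.018  0.24   0.624 -0.598] f [ 7.5  3.8 -5. ] open 0.116 grip 30.0
```

Emit:
{"method": "move_arm", "body": {"commands": [[[-0.36,-0.063,-0.56],[0,0,0],0],[[-0.36,-0.063,-0.56],[0,0,0],0],[[-0.36,-0.063,-0.56],[0,0,0],0],[[-0.36,-0.063,-0.56],[0,0,0],0],[[-0.36,-0.063,-0.56],[0,0,0],0]]}}

```text
t: 12.15
eef_pos: [493.0, -23.5, 209.9]
tcp_rot: [2.792, 0.003, 1.751]
ft_force: [0.7, 2.2, 0.6]
opening: 0.118
grip_force: 30.0
```

Emit:
{"method": "move_arm", "body": {"commands": [[[-0.268,-0.047,-0.61],[0,0,0],0],[[-0.268,-0.047,-0.61],[0,0,0],0],[[-0.268,-0.047,-0.61],[0,0,0],0],[[-0.268,-0.047,-0.61],[0,0,0],0],[[-0.268,-0.047,-0.61],[0,0,0],0]]}}

```text
t: 12.65
eef_pos: [479.7, -25.9, 179.3]
tcp_rot: [2.792, 0.003, 1.751]
ft_force: [2.7, 1.2, -1.2]
opening: 0.116
grip_force: 30.0
```

```bash
python3 st.py
```

```text
t 12.65 tcp [479.7 -25.9 179.3] bin frame [-101.9   -0.2  179.3] tool in bin
 [[-0.006  0.94   0.342]
 [ 1.     0.006 -0.001]
 [-0.003  0.342 -0.94 ]] 
q [-0.277  0.239  2.161  0.35   0.449 -0.752] f [ 2.7  1.2 -1.2] open 0.116 grip 30.0
```

Forces are small, so I carry on.

Emit:
{"method": "move_arm", "body": {"commands": [[[-0.167,-0.029,-0.646],[0,0,0],0],[[-0.167,-0.029,-0.646],[0,0,0],0],[[-0.167,-0.029,-0.646],[0,0,0],0],[[-0.167,-0.029,-0.646],[0,0,0],0],[[-0.167,-0.029,-0.646],[0,0,0],0]]}}

```text
t: 13.15
eef_pos: [471.5, -27.3, 147.0]
tcp_rot: [2.792, 0.003, 1.751]
ft_force: [0.5, 2.2, -0.3]
opening: 0.119
grip_force: 30.0
```

Emit:
{"method": "move_arm", "body": {"commands": [[[-0.053,-0.01,-0.66],[0,0,0],0],[[-0.053,-0.01,-0.66],[0,0,0],0],[[-0.053,-0.01,-0.66],[0,0,0],0],[[-0.053,-0.01,-0.66],[0,0,0],0],[[-0.053,-0.01,-0.66],[0,0,0],0]]}}

```text
t: 13.65
eef_pos: [468.6, -27.7, 113.8]
tcp_rot: [2.793, 0.003, 1.751]
ft_force: [-0.4, 0.9, -1.5]
opening: 0.118
grip_force: 30.0
```

```bash
python3 st.py
```

```text
t 13.65 tcp [468.6 -27.7 113.8] bin frame [-1.131e+02 -1.000e-01  1.138e+02] tool in bin
 [[-0.006  0.94   0.342]
 [ 1.     0.006 -0.001]
 [-0.003  0.342 -0.94 ]] 
q [-0.29   0.357  2.259  0.637  0.26  -1.067] f [-0.4  0.9 -1.5] open 0.118 grip 30.0
```

Emit:
{"method": "move_arm", "body": {"commands": [[[0.01,0,-0.4],[0,0,0],0],[[0.02,0,-0.4],[0,0,0],0],[[0.03,0,-0.4],[0,0,0],0],[[0.03,0.01,-0.4],[0,0,0],0],[[0.04,0.01,-0.4],[0,0,0],0],[[0.05,0.01,-0.3],[0,0,0],0],[[0,0,-0.1],[0,0,0],0],[[0,0,0],[0,0,0],0]]}}

```text
t: 14.45
eef_pos: [470.0, -27.3, 89.6]
tcp_rot: [2.794, 0.002, 1.751]
ft_force: [-5.7, -2.5, -2.3]
opening: 0.117
grip_force: 30.0
```

Emit:
{"method": "move_arm", "body": {"commands": [[[0,0,-0.1],[0,0,0],0],[[0,0,-0.1],[0,0,0],0],[[0,0,-0.1],[0,0,0],0],[[0,0,0],[0,0,0],0]]}}

```text
t: 14.85
eef_pos: [470.3, -27.3, 87.0]
tcp_rot: [2.793, 0.002, 1.751]
ft_force: [-4.9, -2.0, -3.6]
opening: 0.118
grip_force: 30.0
```

Emit:
{"method": "move_arm", "body": {"commands": [[[-0.03,0,-0.1],[0,0,0],0],[[-0.03,0,-0.1],[0,0,0],0],[[0,0,0],[0,0,0],0],[[0,0,0],[0,0,0],0]]}}

```text
t: 15.25
eef_pos: [470.5, -27.3, 85.7]
tcp_rot: [2.791, 0.003, 1.751]
ft_force: [0.3, 1.2, -2.6]
opening: 0.115
grip_force: 30.0
```

Emit:
{"method": "move_arm", "body": {"commands": [[[0,0,-0.1],[0,0,0],0],[[0,0,-0.1],[0,0,0],0],[[0,0,0],[0,0,0],0],[[0,0,0],[0,0,0],0]]}}

```text
t: 15.65
eef_pos: [470.6, -27.3, 84.1]
tcp_rot: [2.79, 0.003, 1.751]
ft_force: [-0.2, 3.0, 5.6]
opening: 0.117
grip_force: 30.0
```

```bash
python3 st.py
python3 - <<'E'
from h import *
a=read_camera("scene");cv2.imwrite("pics/s5.png",cv2.resize(a[180:330,210:370],None,fx=3.9,fy=3.9,interpolation=2))
E
```

```text
t 15.65 tcp [470.6 -27.3  84.1] bin frame [-111.    -0.    84.1] tool in bin
 [[-0.006  0.939  0.344]
 [ 1.     0.007 -0.001]
 [-0.003  0.344 -0.939]] 
q [-0.288  0.427  2.284  0.939  0.19  -1.375] f [-0.2  3.   5.6] open 0.117 grip 30.0
```

View pics/s5.png

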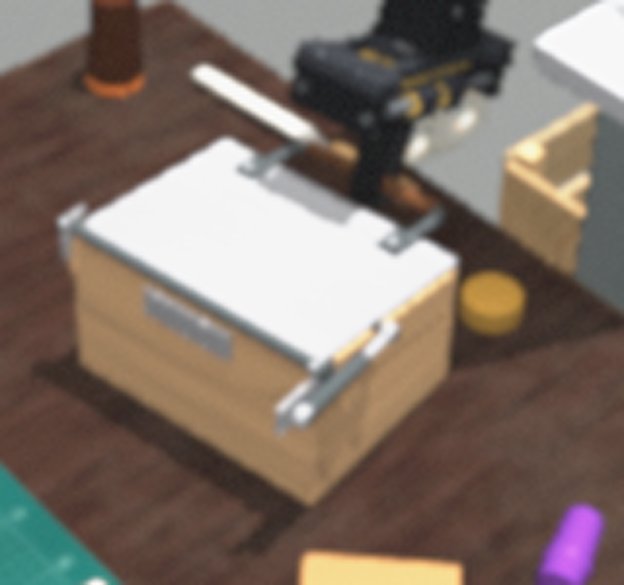

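The flap plate lies on the rim (front edge at (400,225)) and the vertical force has flipped to an upward push, so it is in contact. I press 1 mm more, open slightly and back out along the tool axis.

Emit:
{"method": "move_arm", "body": {"commands": [[[0,0,-0.1],[0,0,0],0],[[0,0,0],[0,0,0],0],[[0,0,0],[0,0,0],0.3],[[0,0,0],[0,0,0],0.3],[[0,0,0],[0,0,0],0.3],[[0,0,0],[0,0,0],0.3],[[0,0,0],[0,0,0],0.3],[[0,0,0],[0,0,0],0.3]]}}

```text
t: 16.5
eef_pos: [470.3, -27.4, 82.6]
tcp_rot: [2.792, 0.003, 1.751]
ft_force: [0.3, -0.5, 0.6]
opening: 0.299
grip_force: 0.0
```

Emit:
{"method": "move_arm", "body": {"commands": [[[-0.34,-0.06,0.94],[0,0,0],0.3],[[-0.34,-0.06,0.94],[0,0,0],0.3],[[-0.5,-0.09,1.41],[0,0,0],0.3],[[-0.5,-0.09,1.41],[0,0,0],0.3],[[-0.68,-0.12,1.88],[0,0,0],0.3],[[-0.68,-0.12,1.88],[0,0,0],0.3],[[-0.5,-0.09,1.88],[0,0,0],0.3],[[0,0,2],[0,0,0],0.3],[[0,0,2],[0,0,0],0.3],[[0,0,0],[0,0,0],0.3]]}}

```text
t: 17.5
eef_pos: [435.6, -34.0, 228.1]
tcp_rot: [2.788, 0.005, 1.751]
ft_force: [0.5, 0.6, 0.1]
opening: 0.302
grip_force: 0.0
```

```bash
python3 st.py
python3 - <<'E'
from h import *
a=read_camera("scene");b=read_camera("top");cv2.imwrite("pics/s6.png",np.hstack([cv2.resize(a[180:360,210:400],(400,380),interpolation=2),cv2.resize(b[165:305,150:340],(400,380))]))
E
```

```text
t 17.5 tcp [435.6 -34.  228.1] bin frame [-146.7   -0.5  228.1] tool in bin
 [[-0.006  0.938  0.346]
 [ 1.     0.007 -0.003]
 [-0.005  0.346 -0.938]] 
q [-0.335  0.091  2.18   0.309  0.579 -0.751] f [0.5 0.6 0.1] open 0.302 grip 0.0
```

View pics/s6.png

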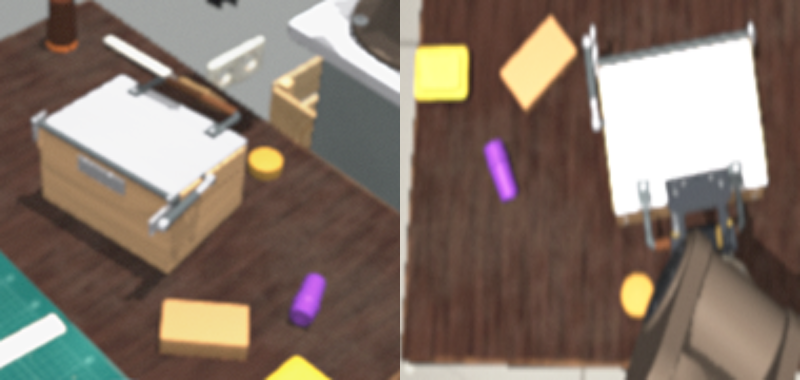

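The flap is closed on the rim (left half (145,135)), the bystanders are in place and the arm is clear. Handing in.

```bash
python3 -c "
from cell import env
print(env.job_done())"
```

```text
the job is handed in; nothing more can be done
None
```

I dropped the bamboo offcut into the bin, let the flap down by its bar until it rested on the rim, and handed the job in with the arm clear and the bystanders in view unmoved; no verdict was returned.

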